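Offer up the fallen finial to the clock case

TASK

The loose turned finial has been knocked over: stand it upright on its square foot on the bench, then carry it over the gouge tray and the clock to the clock's bare end block. Finish holding it there, still gripped and not set down: upright, its foot square with the block, its hole centred over the dowel and about one centimetre above the dowel's tip, touching nothing, so that I can brush glue on the dowel. Do not knock the clock or the finial already fitted on it, and do not shift the mallet, the glue bottle or the tin of dowels.

Things in the scene. Friction and masses are not known exactly. Their poses are not given: they have to be found in the camera images.
- finial_center (a point): the loose turned finial of pale limewood, 121 mm long, about 100 g: square foot 46 x 46 x 18 mm, urn body 46 mm across, ball on top. Point on its axis, 60 mm from the underside of the foot. Own z runs from foot to ball, own x and y square to the foot's sides. It starts lying on a side of its foot and on the urn, axis level, 23 mm above the bench. Centre of mass about 40 mm from the underside
- finial_foot (a point): middle of the underside of the loose finial's foot, at the mouth of an 11 mm hole, 18 mm deep; axes as finial_center. Upwards from here: foot to 18 mm, neck 19 mm across at 29 mm, urn 46 mm across from 51 to 60 mm, neck 17 mm across at 84 mm, collar 23 mm across at 88 mm, then the ball
- finial_ball (a point): centre of the ball at the top of the loose finial, 30 mm across, on its axis 106 mm from the underside of the foot; axes as finial_center. Pinched lightly by the ball (3 to 8 N, fingers across the axis) and lifted, the lying finial swings by its weight and hangs foot down; gripped hard (20 N and up) it stays fast in the fingers and turns only with the hand
- dowel_tip (a point): top of the bare dowel, 10 mm thick, that stands 14 mm out of the middle of the clock's bare end block (block 52 x 52 mm, its top 138 mm above the bench); own z points up, own x and y are square to the sides of the block and of the clock. The bare block is at either end of the clock
- clock: mantel clock case of pale limewood, fixed to the bench, 150 mm deep (own x, the dial faces own +x) and 320 mm wide (own y), top of its cornice 125 mm above the bench; the arched pediment in the middle reaches 169 mm; an end block, top at 138 mm, at own y = +128 and at own y = -128 mm. Origin in the middle of its underside
- fitted_finial: finial like the loose one, already glued on the clock's other end block, its top 259 mm above the bench; origin in the middle of the underside of its foot, 138 mm above the bench
- tray: open wooden tray of gouges, 250 mm (own x) x 90 mm (own y), 40 mm high, heavy, lying between the finial and the clock; origin in the middle of its underside
- mallet: carver's round wooden mallet standing on its head, 94 mm across, 236 mm tall; origin in the middle of its underside
- glue: white glue bottle, 60 mm across, 150 mm tall, standing; origin in the middle of its underside
- dowel_jar: tin of spare dowels, 68 mm across, about 98 mm tall with the dowels; origin in the middle of its underside
There are look-alikes about, which are no part of the job. Leave any blue or pink look-alike of the part that bears finial_center alone.

How it is judged:
By the outcome, as a careful person would: the job done as asked, in the order asked, and still so for the second after the job is handed in, while the arm keeps its last pose, push and grip.
It also fails if it takes over 70 s, if anything falls off the work surface, if the arm or the gripper's body presses on something with over 40 N, if the wrist force passes 120 N, or if a joint passes its speed limit or range.

ROBOT

A 6-joint arm with a two-finger parallel gripper is mounted at the origin on the work surface. World frame = base frame: x ahead of the robot, y to its left, z up, the work surface at z = 0. Lengths are in mm, angles in rad, forces in N, time in s.
With the tool pointing down it reaches from about 275 to 975 mm from the base axis. Payload 8.4 kg.
Tool frame: the origin (TCP) lies midway between the tips of the shut fingers; the grasp point (between the pads) lies 19 mm behind it; z points along the fingers, y is the line along which they close (so a half turn about z gives the same grasp; the last joint's range is limited). The gripper opens to 92 mm and grips with 3 to 60 N. Pads are 20 mm wide; open, the fingers measure 128 mm over their backs; the gripper's body (75 mm by 189 mm) begins 69 mm behind the grasp point.
Start: joints at [-1.162, 0.353, 1.633, -0, 1.155, -0.002], TCP at [249.588, -573.004, 214.583] pointing down, gripper open.
Joint ranges: [-2.63, 2.63], [-0.92, 2.1], [0.06, 2.66], [-1.3, 4.44], [0, 2.69], [-3.02, 3.02]. Speed limits (rad/s): [2.22, 2.22, 2.79, 3.14, 3.14, 3.14].

INTERFACE

Orientations are given as a unit quaternion [w, x, y, z].
In Python, from workcell import robot, get_image, get_calibration gives the robot as it stands.
- The arm moves only by the tool move_arm, never from a script. Its argument "commands" is a list of rows, each a list of 3 entries, a list of its own where there are three numbers: the turn, a rotation vector about the tool's x, y, z scaled (see below), then the shift along the tool's x, y, z scaled (see below), then the opening, from 0 (shut) to 1 (fully open). A call has 1 to 12 rows; each row shifts and turns the commanded pose from where the row before left it, along the tool's axes as they then stand; what a row does not reach is not made up. The controller multiplies each number of a shift by 0.03 m and each number of a turn by 180 degrees. A row lasts 1/12 s, in which the tool goes at most 41.7 mm and 7.16 degrees, less where a joint would pass 70% of its speed; a pose out of reach is approached as far as the arm can. A call with a number of a shift or a turn outside -1 to 1 is refused whole. A call with a gripper value outside its range is refused whole. The fingers move at their own pace and stop on an object; "force" is the grip in N (left out, the last holds). Time passes only in rows, so rows that do not move let the fingers close. It gives the time, the measured TCP pose, the force, the opening and the grip force at its end, in the units of the state.
- robot.sense(): the state, without advancing time (a new reading comes with each control period).
- get_image(name): name is "side" or "top" or "wrist"; returns (picture, depth): 420x560x3 uint8, red, green, blue; 420x560 float32, mm along the optical axis (not along the pixel's ray), 0 where there is no reading.
- get_calibration(name): a dict with "fx", "fy", "cx", "cy" (pixels), "k1" (the pictures are not rectified: a ray, as slopes to the right and down, at radius r is drawn at 1 + k1 r^2 times it, then the intrinsics apply), "world_to_cam" (4x4, takes a point from world to camera coordinates); the wrist camera has in their place "tool_from_camera" (4x4, takes a point from camera to tool coordinates, whose origin is the TCP and whose axes are the flange's). Camera axes: x right, y up, looking along -z (the intrinsics and any distortion apply to the point x, -y, -z); pixel columns grow to the right and rows downward; lengths in mm; the calibration is good to about 2 mm. A picture is of the moment at which its call begins: read the wrist's pose just before it. get_calibration takes no time and is no camera call.
- robot.hand_in(): hands the job in; it is judged then, once.
The state is a dict: "t": time; "qpos": joint angles; "dq": joint speeds; "joint_torque": joint torques, N m; "position": TCP position; "ee_rot": TCP orientation; "wrist_force": force on the tool from outside, world axes, zero at the start; "ft_torque": the same for the moment, N m; "width": opening from 0.0 (shut) to 1.0 (fully open); "grasp_force": force on a finger pad.
Only numpy, scipy, OpenCV 4.12 (cv2) and the standard library are available. Lean on these libraries where they do the work, as an engineer would, in place of code of your own. Each camera call takes 0.05 s, during which the arm holds its last target. There are 200 camera calls.

## Working session

There is one attempt and no reset: what is moved stays moved. The work goes in short steps, Python scripts to look and compute and a tool call to move; the robot and the scene stay as the last step left them, time stands still between calls to the robot, and variables do not carry over. Pictures are saved under pics/ and viewed, at most 10 in all, crops included, and the job is handed in when it is done.

Besides the shell and the picture viewer there is one more tool, called after "Call:" as name([rows], argument=value, ...), one row to a line, values as JSON. move_arm: Moves the arm, as the interface text tells. Shifts and turns lie within -1 to 1; 1 stands for 0.03 m of shift or 180 degrees of turn. Its arguments: {"type":"object","properties":{"commands":{"type":"array","items":{"type":"array"}},"force":{"type":"number"}},"required":["commands"]}

```bash
mkdir -p pics
cat > h.py <<'E'
import numpy as np, cv2
from workcell import robot, get_image, get_calibration
from scipy.spatial.transform import Rotation as R
def tool():
    s=robot.sense(); q=s["ee_rot"]; T=np.eye(4)
    T[:3,:3]=R.from_quat([q[1],q[2],q[3],q[0]]).as_matrix(); T[:3,3]=s["position"]; return T
def grab(name):
    """picture, depth, K-dict, world_from_cam"""
    T=tool(); c=get_calibration(name); p,d=get_image(name)
    W=T@np.array(c["tool_from_camera"]) if name=="wrist" else np.linalg.inv(np.array(c["world_to_cam"]))
    np.savez(f"{name}.npz",p=p,d=d,W=W,c=np.array([c[k] for k in("fx","fy","cx","cy","k1")]))
    return p,d,c,W
def load(name):
    z=np.load(f"{name}.npz"); return z["p"],z["d"],z["W"],z["c"]
def slopes(uv,c):
    fx,fy,cx,cy,k=c
    uv=np.atleast_2d(uv).astype(float); K=np.array([[fx,0,cx],[0,fy,cy],[0,0,1]])
    x=(uv-[cx,cy])/[fx,fy]; u=x.copy()
    for _ in range(20): u=x/(1+k*(u**2).sum(1,keepdims=True))
    return u
def rays(uv,W,c):
    u=slopes(uv,c); d=np.c_[u[:,0],-u[:,1],-np.ones(len(u))]
    return W[:3,3], d@W[:3,:3].T
def onplane(uv,z,W,c):
    o,d=rays(uv,W,c); return o+d*((z-o[2])/d[:,2])[:,None]
def pts(uv,dep,W,c):
    o,d=rays(uv,W,c); return o+d*np.asarray(dep)[:,None]
def cloud(name):
    p,d,W,c=load(name); v,u=np.nonzero(d>0)
    P=np.full(d.shape+(3,),np.nan); P[v,u]=pts(np.c_[u,v],d[v,u],W,c); return p,P
def save(n,p): cv2.imwrite(f"pics/{n}.png",cv2.cvtColor(p,cv2.COLOR_RGB2BGR))
E
python3 - <<'E'
from h import *
for n in("top","side"):
    p,d,c,W=grab(n); save(n+"0",p); print(n,W.round(2).tolist(),c["fx"],c["k1"])
print(robot.sense())
E
```

```text
top [[0.0, 1.0, -0.07, 423.78], [-1.0, 0.0, 0.02, -49.93], [0.02, 0.07, 1.0, 1379.65], [0.0, 0.0, 0.0, 1.0]] 473.9212344111446 -0.07075193484542114
side [[-0.97, 0.15, -0.17, 251.56], [-0.23, -0.64, 0.73, 945.89], [-0.0, 0.75, 0.66, 1039.58], [0.0, 0.0, 0.0, 1.0]] 479.31131973865917 -0.09561555070743939
{'t': 0.1, 'qpos': array([-1.16240769e+00,  3.53611749e-01,  1.63403111e+00, -1.36486989e-05,
        1.15522631e+00, -2.41045609e-03]), 'dq': array([ 3.07433122e-04, -8.42418051e-04, -8.86906743e-06, -7.58995284e-04,
       -1.44514320e-04,  6.38457098e-04]), 'joint_torque': array([ 1.04848114e-03, -5.94903839e+01, -3.34929872e+01,  7.00189685e-02,
        1.83633267e-02, -5.50132381e-05]), 'position': array([ 249.40283975, -572.59928061,  213.93051539]), 'ee_rot': array([-6.23897577e-04,  9.78978810e-01,  2.03960982e-01, -1.34785583e-04]), 'wrist_force': array([-0.06022883, -0.64943055,  0.20645198]), 'ft_torque': array([0.0404903 , 0.02260461, 0.00374906]), 'grasp_force': 0.0, 'width': 0.9994989816757655}
```

View pics/top0.png

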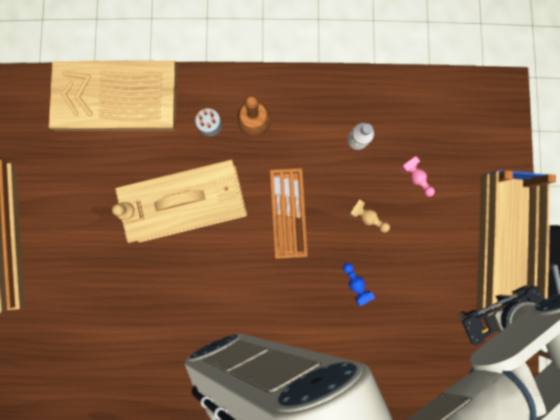

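View pics/side0.png

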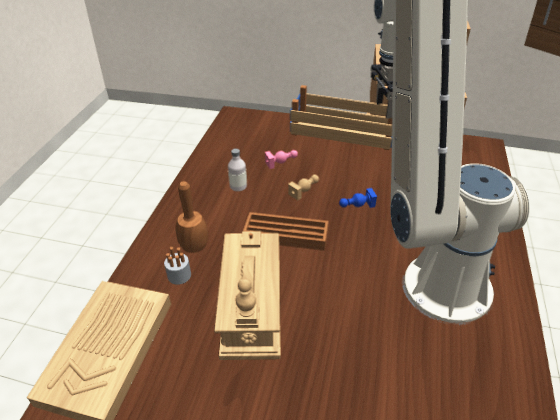

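Top view: three candidates are pale (370,216), blue (358,285) and pink (420,177). The pale limewood one is the loose finial, with its foot at (358,209) and ball at (386,228). The fitted finial is at (122,210). The bare block with the dowel is the clock's right end, at (226,188).

Run:
```python
from h import *
p,P=cloud("top"); _,_,W,c=load("top")
save("crop0",cv2.resize(np.hstack([p[185:245,335:405],p[160:220,200:270]]),None,fx=5.5,fy=5.5,interpolation=cv2.INTER_CUBIC))
# finial
sub=np.zeros(p.shape[:2],bool); sub[190:245,340:400]=1
hsv=cv2.cvtColor(p,cv2.COLOR_RGB2HSV)
m=sub&(hsv[...,2]>135)&(P[...,2]>8)
v,u=np.nonzero(m); X=onplane(np.c_[u,v],25,W,c)[:,:2]; print("n",m.sum(),"zmax",np.nanmax(P[m][:,2]))
r=cv2.minAreaRect(X.astype(np.float32)); print("finial rect",r)
mu=X.mean(0); w,V=np.linalg.eigh(np.cov((X-mu).T)); a=V[:,1]
t=(X-mu)@a; s=(X-mu)@V[:,0]
for lo in np.arange(t.min(),t.max(),10):
    k=(t>=lo)&(t<lo+10); print(round(lo),k.sum(),(s[k].min()).round(),(s[k].max()).round(), P[m][k][:,2].max().round(1))
print("mu,axis",mu,a,V[:,0])
# clock top
v,u=np.nonzero((P[...,2]>112)&(P[...,2]<133)&(np.arange(560)[None]<260)&(np.arange(560)[None]>100)&(np.arange(420)[:,None]>145)&(np.arange(420)[:,None]<250))
Q=P[v,u]; print("cornice z",np.median(Q[:,2]),cv2.minAreaRect(Q[:,:2].astype(np.float32)))
sel=(np.hypot(P[...,0]-P[188,226,0],P[...,1]-P[188,226,1])<35)
print("dowel px",P[188,226]); v,u=np.nonzero(sel&(P[...,2]>134)); 
B=P[v,u]; print("block",len(B),cv2.minAreaRect(B[:,:2].astype(np.float32)),np.median(B[:,2]),B[:,2].max()); k=B[:,2]>144; print("dowel",B[k].mean(0),k.sum())
for n,(x,y) in dict(mallet=(253,117),glue=(362,135),jar=(208,122),tray=(288,214),fitted=(121,210)).items(): print(n,P[y-3:y+4,x-3:x+4].reshape(-1,3)[np.nanargmax(P[y-3:y+4,x-3:x+4,2])].round())
```

```text
n 471 zmax 55.12190320145373
finial rect ((478.30517578125, -340.457275390625), (121.44525909423828, 49.985286712646484), 55.8826789855957)
-68 28 -13.0 14.0 43.0
-58 35 -15.0 14.0 44.2
-48 25 -14.0 14.0 38.6
-38 24 -10.0 9.0 37.8
-28 25 -10.0 12.0 42.9
-18 49 -20.0 21.0 47.8
-8 52 -22.0 22.0 51.0
2 49 -21.0 21.0 49.5
12 30 -14.0 15.0 43.2
22 29 -12.0 16.0 43.6
32 56 -25.0 25.0 54.2
42 61 -25.0 24.0 55.1
52 8 -22.0 20.0 35.2
mu,axis [ 482.11556375 -333.7800455 ] [0.56471597 0.82528533] [-0.82528533  0.56471597]
cornice z 126.24694321047559 ((518.2938842773438, 191.9229278564453), (151.3716583251953, 320.88458251953125), 13.992778778076172)
dowel px [549.62496823  64.92674621 153.71378905]
block 382 ((549.4744873046875, 67.20698547363281), (51.70307159423828, 52.479896545410156), 14.597745895385742) 139.4579705804606 154.20644449620568
dowel [552.07516812  65.78070447 148.59394785] 22
mallet [744.   1. 162.]
glue [ 700. -299.  155.]
jar [729. 127.  97.]
tray [ 480. -101.   29.]
fitted [488. 310. 263.]
```

View pics/crop0.png

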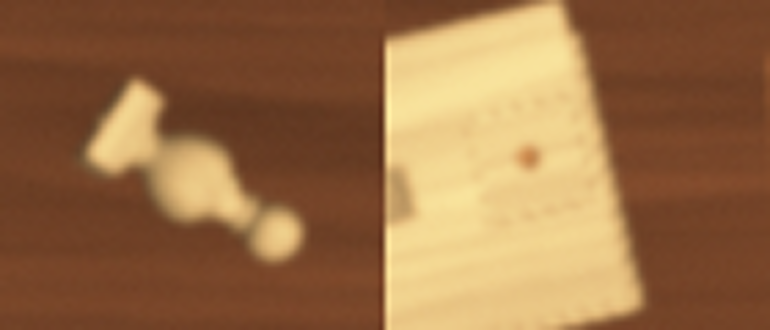

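The enlarged crop confirms it: the pale finial's foot is at the upper left and its ball at the lower right. The bare dowel sits in its outlined block at the clock's right end. The dimensions match: 121 mm long, a 52 mm block, and a 128 mm offset. I'm moving above the ball.

Call:
move_arm([
  [[0,0,0],[0.98,-0.36,0.2],1],
  [[0,0,0],[0.98,-0.36,0.2],1],
  [[0,0,0],[0.98,-0.36,0.2],1],
  [[0,0,0],[0.98,-0.36,0.2],1],
  [[0,0,0],[0.98,-0.36,0.2],1],
  [[0,0,0],[0.98,-0.36,0.2],1],
  [[0,0,0],[0.98,-0.36,0.2],1],
  [[0,0,0],[0.98,-0.36,0.2],1],
  [[0,0,0],[0.98,-0.36,0.2],1],
  [[0,0,-0.036],[0,0,0],1],
  [[0,0,-0.036],[0,0,0],1],
  [[0,0,-0.036],[0,0,0],1],
])

```text
t: 1.1
position: [453.7, -377.3, 160.0]
ee_rot: [-0.0, 0.929, 0.37, -0.0]
wrist_force: [-0.2, 0.9, -1.0]
width: 0.999
grasp_force: 0.0
```

Call:
move_arm([
  [[0,0,-0.036],[0,0,0],1],
  [[0,0,-0.036],[0,0,0],1],
  [[0,0,0],[0,0,0],1],
  [[0,0,0],[0,0,0],1],
])

```text
t: 1.43
position: [453.2, -378.1, 160.4]
ee_rot: [-0.0, 0.884, 0.467, -0.0]
wrist_force: [1.0, -0.9, -0.5]
width: 1.0
grasp_force: 0.0
```

Run:
```python
from h import *
p,d,c,W=grab("wrist"); save("w1",p); T=tool(); print(T.round(3).tolist(),robot.sense()["qpos"])
```

```text
[[0.563, 0.826, -0.0, 453.252], [0.826, -0.563, 0.0, -378.146], [0.0, -0.0, -1.0, 160.401], [0.0, 0.0, 0.0, 1.0]] [-6.97871286e-01  3.56524202e-01  1.76003043e+00  4.72309350e-05
  1.02539334e+00 -9.93203948e-02]
```

View pics/w1.png

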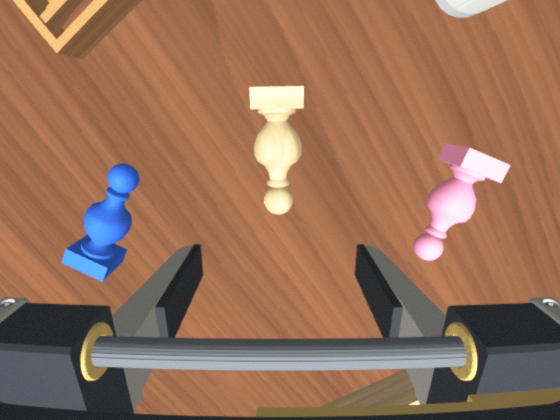

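The wrist view shows the pale finial with its axis nearly vertical in the picture: foot at (277,97), ball at (278,200). Blue is at left (105,220) and pink at right (450,200). Next I'm measuring the ball and axis precisely, in the tool frame.

Run:
```python
from h import *
p,P=cloud("wrist"); _,_,W,c=load("wrist"); T=tool()
hsv=cv2.cvtColor(p,cv2.COLOR_RGB2HSV)
m=np.zeros(p.shape[:2],np.uint8); m[78:225,235:320]=((hsv[...,1]<140)&(hsv[...,2]>120))[78:225,235:320]
v,u=np.nonzero(m); X=onplane(np.c_[u,v],23,W,c); L=(X-T[:3,3])@T[:3,:3]
x,y=L[:,0],L[:,1]; print("x range",x.min(),x.max())
C=[]
for lo in np.arange(x.min(),x.max(),6):
    k=(x>=lo)&(x<lo+6); C.append((lo+3,(y[k].min()+y[k].max())/2,np.ptp(y[k]))); print(np.round(C[-1],1))
b=x<x.min()+27; (cu,cv),r=cv2.minEnclosingCircle(np.c_[u[b],v[b]].astype(np.float32)); print("ball px",cu,cv,r)
bw=onplane([[cu,cv]],23,W,c)[0]; print("ball",bw,"tool",(bw-T[:3,3])@T[:3,:3])
C=np.array(C)[1:-1]; print("axis slope deg",np.degrees(np.polyfit(C[:,0],C[:,1],1)[0]))
k=(x>x.max()-20); print("foot rect",cv2.minAreaRect(L[k][:,:2].astype(np.float32)))
for n,mm in dict(blue=(hsv[...,0]>100)&(hsv[...,0]<130)&(hsv[...,1]>180)&(hsv[...,2]>90),pink=(hsv[...,0]>150)&(hsv[...,0]<178)&(hsv[...,1]>70)&(hsv[...,2]>150)).items():
    Q=(P[mm]-T[:3,3])@T[:3,:3]; print(n,np.nanpercentile(Q,[1,99],axis=0).round())
```

```text
x range -26.414006127312867 115.62620624731555
[-23.4  -2.3  87.2]
[-17.4  -2.3  86.7]
[-11.4  -2.2  86.3]
[-5.4 -2.2 85.8]
[ 0.6 -2.2 85.3]
[ 6.6 -2.2 84.9]
[12.6 -2.2 84.4]
[18.6 -2.2 83.9]
[24.6 -2.2 83.4]
[30.6 -2.2 83. ]
[36.6 -2.2 82.5]
[42.6 -2.2 82.1]
[48.6 -2.2 81.7]
[54.6 -2.2 81.3]
[60.6 -2.2 80.8]
[66.6 -2.2 80.4]
[72.6 -2.2 80. ]
[78.6 -2.2 79.5]
[84.6 -2.2 79.1]
[90.6 -2.2 78.7]
[96.6 -2.2 78.3]
[102.6  -2.2  77.9]
[108.6  -2.2  77.5]
[114.6  -2.2  77.1]
ball px 277.0 211.5 43.82075500488281
ball [ 444.20011733 -387.36473876   23.        ] tool [-12.72680198  -2.23614783 137.40077595]
axis slope deg 0.024577842400675093
foot rect ((105.84649658203125, -2.2042312622070312), (78.17655944824219, 19.520217895507812), 89.97080993652344)
blue [[ -76. -215.  114.]
 [  35. -143.  153.]]
pink [[-58. 146. 115.]
 [ 55. 220. 160.]]
```

Run:
```python
from h import *
p,P=cloud("wrist"); _,_,W,c=load("wrist"); T=tool()
b=p[78:225,235:320,2]; th,_=cv2.threshold(b,0,255,cv2.THRESH_OTSU); 
m=np.zeros(p.shape[:2],np.uint8); m[78:225,235:320]=b>th
v,u=np.nonzero(m); X=onplane(np.c_[u,v],23,W,c); L=(X-T[:3,3])@T[:3,:3]
x,y=L[:,0],L[:,1]; print(th,"x range",x.min(),x.max())
C=[]
for lo in np.arange(x.min(),x.max(),6):
    k=(x>=lo)&(x<lo+6); C.append((lo+3,(y[k].min()+y[k].max())/2,np.ptp(y[k]))); print(np.round(C[-1],1))
k=x<x.min()+27; (cu,cv),r=cv2.minEnclosingCircle(np.c_[u[k],v[k]].astype(np.float32)); print("ball px",cu,cv,r)
bw=onplane([[cu,cv]],23,W,c)[0]; print("ball",bw,"tool",(bw-T[:3,3])@T[:3,:3])
C=np.array(C)[1:-1]; print("axis slope deg",np.degrees(np.polyfit(C[:,0],C[:,1],1)[0]))
```

```text
139.0 x range -15.421475073625604 108.54451594919944
[-12.4  -1.2  20.4]
[-6.4 -2.2 26.5]
[-0.4 -2.2 26.4]
[ 5.6 -2.2 24.2]
[11.6 -2.2 14. ]
[17.6 -2.2 19.9]
[23.6 -2.2 15.9]
[29.6 -1.7 20.7]
[35.6 -1.7 34.2]
[41.6 -2.7 39.9]
[47.6 -3.2 40.8]
[53.6 -3.2 40.6]
[59.6 -3.7 37.5]
[65.6 -4.1 32.5]
[71.6 -2.7 23.8]
[77.6 -3.1 18.9]
[83.6 -3.6 31. ]
[89.6 -2.7 49.6]
[95.6 -2.7 49.4]
[101.6  -3.1  50.1]
[107.6  -3.1  49.8]
ball px 277.0 202.0 13.601571083068848
ball [ 449.90869465 -379.00426175   23.        ] tool [ -2.60329454  -2.23091399 137.40153747]
axis slope deg -0.6859445707341174
```

Call:
move_arm([
  [[0,0,-0.004],[-0.03,-0.08,0.8],1],
  [[0,0,0],[0,0,0.9],0.8],
  [[0,0,0],[0,0,0.9],0.7],
  [[0,0,0],[0,0,0.9],0.7],
  [[0,0,0],[0,0,0.8],0.7],
  [[0,0,0],[0,0,0.6],0.7],
  [[0,0,0],[0,0,0.2],0.7],
  [[0,0,0],[0,0,0],0.7],
  [[0,0,0],[0,0,0],0.7],
], force=5)

```text
t: 2.23
position: [451.1, -377.9, 8.0]
ee_rot: [0.0, 0.881, 0.474, 0.0]
wrist_force: [0.5, -0.9, 0.4]
width: 0.701
grasp_force: 0.0
```

Call:
move_arm([
  [[0,0,0],[0,0,0],0],
  [[0,0,0],[0,0,0],0],
  [[0,0,0],[0,0,0],0],
  [[0,0,0],[0,0,0],0],
  [[0,0,0],[0,0,0],0],
  [[0,0,0],[0,0,0],0],
  [[0,0,0],[0,0,0],0],
  [[0,0,0],[0,0,0],0],
  [[0,0,0],[0,0,0],0],
], force=5)

```text
t: 2.98
position: [450.9, -377.8, 7.6]
ee_rot: [0.0, 0.88, 0.475, 0.0]
wrist_force: [0.2, -2.0, 0.8]
width: 0.321
grasp_force: 5.0
```

Call:
move_arm([
  [[0,0,0],[0,0,-0.15],0],
  [[0,0,0],[0,0,-0.3],0],
  [[0,0,0],[0,0,-0.3],0],
  [[0,0,0],[0,0,-0.3],0],
  [[0,0,0],[0,0,-0.3],0],
  [[0,0,0],[0,0,-0.3],0],
  [[0,0,0],[0,0,-0.3],0],
  [[0,0,0],[0,0,-0.3],0],
  [[0,0,0],[0,0,-0.3],0],
  [[0,0,0],[0,0,-0.3],0],
  [[0,0,0],[0,0,-0.3],0],
  [[0,0,0],[0,0,-0.3],0],
])

```text
t: 3.98
position: [450.8, -377.6, 112.0]
ee_rot: [-0.0, 0.88, 0.475, -0.0]
wrist_force: [0.1, 0.3, -1.6]
width: 0.32
grasp_force: 5.0
```

Call:
move_arm([
  [[0,0,0],[0,0,-0.3],0],
  [[0,0,0],[0,0,-0.3],0],
  [[0,0,0],[0,0,-0.3],0],
  [[0,0,0],[0,0,-0.3],0],
  [[0,0,0],[0,0,0],0],
  [[0,0,0],[0,0,0],0],
  [[0,0,0],[0,0,0],0],
  [[0,0,0],[0,0,0],0],
  [[0,0,0],[0,0,0],0],
  [[0,0,0],[0,0,0],0],
])

```text
t: 4.82
position: [450.6, -377.4, 146.6]
ee_rot: [-0.0, 0.88, 0.475, -0.0]
wrist_force: [0.1, -0.2, -1.4]
width: 0.323
grasp_force: 5.0
```

Run:
```python
from h import *
pw,*_=grab("wrist"); ps,*_=grab("side"); T=tool()
W=get_calibration("side"); q=np.array(W["world_to_cam"])@np.r_[T[:3,3],1]; u=int(W["cx"]+W["fx"]*q[0]/-q[2]); v=int(W["cy"]+W["fy"]*q[1]/q[2]); print(u,v,T[:3,3])
a=cv2.resize(pw,(400,300)); b=cv2.resize(ps[max(0,v-50):v+70,max(0,u-80):u+80],(400,300)); save("lift",np.hstack([a,b]))
```

```text
315 148 [ 450.72506612 -377.55392791  146.78230285]
```

View pics/lift.png

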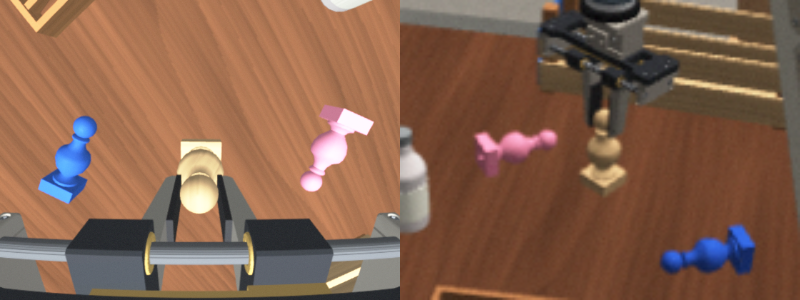

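The right crop at (605,160) shows it hanging foot down. Next I lower it onto the bench.

Call:
move_arm([
  [[0,0,0],[0,0,0.3],0],
  [[0,0,0],[0,0,0.3],0],
  [[0,0,0],[0,0,0.3],0],
  [[0,0,0],[0,0,0.3],0],
  [[0,0,0],[0,0,0.3],0],
  [[0,0,0],[0,0,0.15],0],
  [[0,0,0],[0,0,0.05],0],
  [[0,0,0],[0,0,0],0],
  [[0,0,0],[0,0,0],0],
])

```text
t: 5.67
position: [451.0, -377.8, 96.2]
ee_rot: [0.0, 0.88, 0.475, 0.0]
wrist_force: [0.6, -0.1, -1.3]
width: 0.321
grasp_force: 5.0
```

Call:
move_arm([
  [[0,0,0],[0,0,0.05],0],
  [[0,0,0],[0,0,0.05],0],
  [[0,0,0],[0,0,0.05],0],
  [[0,0,0],[0,0,0],0],
  [[0,0,0],[0,0,0],0],
  [[0,0,0],[0,0,0],0],
])

```text
t: 6.17
position: [451.8, -378.5, 92.6]
ee_rot: [0.001, 0.88, 0.475, 0.0]
wrist_force: [1.1, -1.5, 5.4]
width: 0.32
grasp_force: 5.0
```

Call:
move_arm([
  [[0,0,0],[0,0,-0.03],0],
  [[0,0,0],[0,0,0],0],
  [[0,0,0],[0,0,0],0.36],
  [[0,0,0],[0,0,0],0.4],
  [[0,0,0],[0,0,0],0.46],
  [[0,0,0],[0,0,0],0.5],
  [[0,0,0],[0,0,0],0.5],
  [[0,0,0],[0,0,0],0.5],
  [[0,0,0],[0,0,0],0.5],
  [[0,0,0],[0,0,0],0.5],
])

```text
t: 7.0
position: [450.9, -377.6, 92.5]
ee_rot: [-0.0, 0.88, 0.475, -0.0]
wrist_force: [-0.5, -0.9, 0.3]
width: 0.501
grasp_force: 0.0
```

Run:
```python
from h import *
pw,*_=grab("wrist"); ps,*_=grab("side")
a=cv2.resize(pw[150:330,160:400],(400,300)); b=cv2.resize(ps[120:210,260:380],(400,300)); save("stand",np.hstack([a,b])); s=robot.sense(); print(s["position"],s["wrist_force"])
```

```text
[ 450.84250241 -377.62139702   92.45813   ] [-0.38991296  0.05496988  0.37554226]
```

View pics/stand.png

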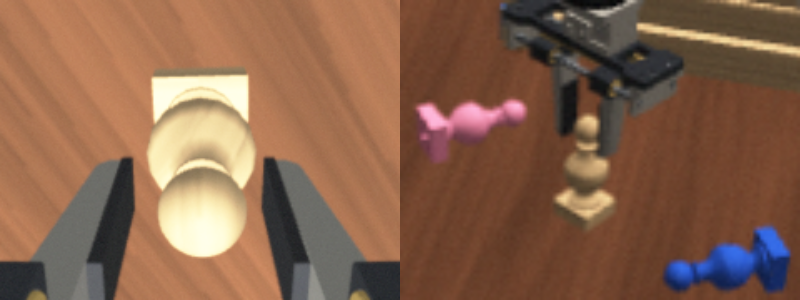

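It stands upright and free on its foot (right crop, 585,170). Next I measure the ball's offset and the foot's yaw before the hard grip.

Run:
```python
from h import *
p,P=cloud("wrist"); _,_,W,c=load("wrist"); T=tool()
x0,x1,y0,y1=245,315,180,310
b=p[y0:y1,x0:x1,2]; 
Q=(P-T[:3,3])@T[:3,:3]; Z=P[...,2]
reg=np.zeros(Z.shape,bool); reg[y0:y1,x0:x1]=1
mb=reg&(Z>100)&(np.abs(Q[...,1])<17); v,u=np.nonzero(mb)
print("ball top z",np.nanmax(Z[reg]))
A=Q[mb]; s=np.linalg.lstsq(np.c_[2*A,np.ones(len(A))],(A**2).sum(1),rcond=None)[0]; ctr=s[:3]; print("sphere ctr tool",ctr,"r",np.sqrt(s[3]+ctr@ctr),"world",T[:3,:3]@ctr+T[:3,3])
mf=reg&(Z>13)&(Z<24); v,u=np.nonzero(mf); F=Q[mf]; print("foot",len(F),np.median(Z[mf]),np.percentile(F,[1,99],axis=0).round(1))
cols=np.unique(u); e=np.array([(F[u==k][np.argmax(F[u==k][:,0])][:2]) for k in cols[3:-3]]); pf=np.polyfit(e[:,1],e[:,0],1); print("far edge slope deg",np.degrees(np.arctan(pf[0])),"x at y=0",pf[1])
```

```text
ball top z 122.4726123231323
sphere ctr tool [ -1.80417069   0.81224079 -14.29983405] r 14.710306773679946 world [ 450.52985778 -379.57573365  106.75787974]
foot 1068 18.659547846892096 [[  0.3 -22.2  68.9]
 [ 21.1  23.5  78.8]]
far edge slope deg 1.707170762715 x at y=0 20.616352018973785
```

Call:
move_arm([
  [[0,0,0],[-0.07,0.03,0.13],0.5],
  [[0,0,0],[0,0,0],0.5],
  [[0,0,0],[0,0,0],0.4],
  [[0,0,0],[0,0,0],0.35],
  [[0,0,0],[0,0,0],0],
  [[0,0,0],[0,0,0],0],
  [[0,0,0],[0,0,0],0],
  [[0,0,0],[0,0,0],0],
  [[0,0,0],[0,0,0],0],
], force=30)

```text
t: 7.85
position: [450.4, -379.8, 88.6]
ee_rot: [-0.0, 0.88, 0.475, -0.0]
wrist_force: [-0.4, -0.4, -0.8]
width: 0.31
grasp_force: 30.0
```

Call:
move_arm([
  [[0,0,0],[0,0,-0.2],0],
  [[0,0,0],[0,0,-0.5],0],
  [[0,0,0],[0,0,-0.7],0],
  [[0,0,0],[0,0,-0.9],0],
  [[0,0,0],[0,0,-0.9],0],
  [[0,0,0],[0,0,-0.9],0],
  [[0,0,0],[0,0,-0.9],0],
  [[0,0,0],[0,0,-0.9],0],
  [[0,0,0],[0,0,-0.7],0],
  [[0,0,0],[0,0,-0.4],0],
  [[0,0,0],[0,0,-0.2],0],
  [[0,0,0],[0,0,0],0],
])

```text
t: 8.85
position: [450.7, -380.1, 305.6]
ee_rot: [0.001, 0.88, 0.475, 0.0]
wrist_force: [0.0, 0.3, -2.1]
width: 0.31
grasp_force: 30.0
```

Call:
move_arm([
  [[0,0,0],[0.4,-0.15,0],0],
  [[0,0,0],[0.79,-0.3,0],0],
  [[0,0,0],[0.79,-0.3,0],0],
  [[0,0,0],[0.79,-0.3,0],0],
  [[0,0,0],[0.79,-0.3,0],0],
  [[0,0,0],[0.79,-0.3,0],0],
  [[0,0,0],[0.79,-0.3,0],0],
  [[0,0,0],[0.79,-0.3,0],0],
  [[0,0,0],[0.79,-0.3,0],0],
  [[0,0,0],[0.79,-0.3,0],0],
  [[0,0,0],[0.79,-0.3,0],0],
  [[0,0,0],[0.79,-0.3,0],0],
])

```text
t: 9.85
position: [512.9, -93.0, 302.7]
ee_rot: [-0.001, 0.88, 0.475, -0.001]
wrist_force: [1.2, -0.7, -0.9]
width: 0.308
grasp_force: 30.0
```

Call:
move_arm([
  [[0,0,0],[0.79,-0.3,0],0],
  [[0,0,0],[0.79,-0.3,0],0],
  [[0,0,0],[0.79,-0.3,0],0],
  [[0,0,0],[0.4,-0.15,0],0],
  [[0,0,-0.033],[0,0,0],0],
  [[0,0,-0.033],[0,0,0],0],
  [[0,0,-0.033],[0,0,0],0],
  [[0,0,-0.033],[0,0,0],0],
  [[0,0,-0.033],[0,0,0],0],
  [[0,0,-0.033],[0,0,0],0],
  [[0,0,-0.033],[0,0,0],0],
  [[0,0,-0.033],[0,0,0],0],
])

```text
t: 10.85
position: [532.3, -8.4, 303.2]
ee_rot: [-0.001, 0.612, 0.791, -0.001]
wrist_force: [-0.4, -0.1, -1.2]
width: 0.301
grasp_force: 30.0
```

Call:
move_arm([
  [[0,0,0],[0,0,0],0],
  [[0,0,0],[0,0,0],0],
  [[0,0,0],[0,0,0],0],
])

```text
t: 11.1
position: [532.8, -8.4, 304.0]
ee_rot: [-0.0, 0.616, 0.788, -0.0]
wrist_force: [0.2, -0.3, -1.6]
width: 0.309
grasp_force: 30.0
```

Run:
```python
from h import *
p,d,c,W=grab("wrist"); pt,*_=grab("top"); ps,*_=grab("side"); T=tool(); print(T.round(3).tolist()); 
save("hold",np.hstack([cv2.resize(p,(400,300)),cv2.resize(ps[140:290,180:300],(320,400))[:300]]))
```

```text
[[-0.243, 0.97, -0.0, 533.117], [0.97, 0.243, -0.0, -8.446], [0.0, -0.0, -1.0, 304.366], [0.0, 0.0, 0.0, 1.0]]
```

View pics/hold.png

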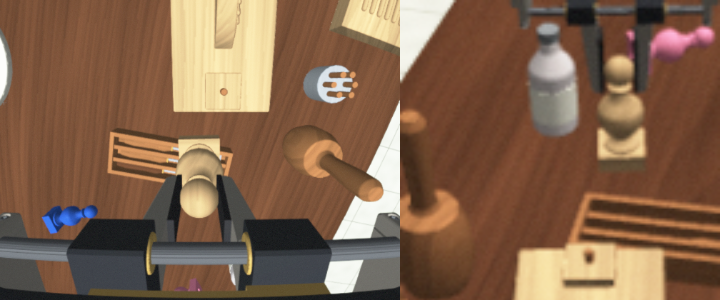

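The wrist view shows the held finial upright short of the clock, with the bare block's dowel at about (224,91) in the crop. That suits measuring the dowel, the block yaw and the foot together.

```bash
cat > m.py <<'E'
from h import *
p,P=cloud("wrist"); _,_,W,c=load("wrist"); T=tool()
Q=(P-T[:3,3])@T[:3,:3]; Z=P[...,2]; zt=T[2,3]
reg=np.zeros(Z.shape,bool); reg[180:310,243:317]=1
mb=reg&(Z>zt+8)&(np.abs(Q[...,1])<17); A=Q[mb]
s=np.linalg.lstsq(np.c_[2*A,np.ones(len(A))],(A**2).sum(1),rcond=None)[0]; ctr=s[:3]; print("ball tool",ctr.round(1),"r",np.sqrt(s[3]+ctr@ctr).round(1))
ft=T[:3,3][2]-ctr[2]-106+18
mf=(np.abs(Z-ft)<6)&(np.abs(Q[...,1])<32)&(np.abs(Q[...,0])<40); v,u=np.nonzero(mf); F=Q[mf]
print("foot top z",np.median(Z[mf]),"expect",ft,np.percentile(F,[1,99],axis=0).round(1))
k=np.abs(F[:,1])<19; uu=u[k];G=F[k]; e=np.array([G[uu==j][np.argmax(G[uu==j][:,0])][:2] for j in np.unique(uu)])
pf=np.polyfit(e[:,1],e[:,0],1); print("far edge slope",np.degrees(pf[0]),"x at 0",pf[1])
# slope of foot top plane -> tilt
pl=np.linalg.lstsq(np.c_[F[:,:2],np.ones(len(F))],F[:,2],rcond=None)[0]; print("foot plane tilt deg xy",np.degrees(pl[:2]))
E
python3 - <<'E'
from m import *
# dowel by colour within block at z~138
mk=(np.hypot(P[...,0]-550,P[...,1]-67)<45)&(np.abs(Z-139)<18)
hsv=cv2.cvtColor(p,cv2.COLOR_RGB2HSV)
B=mk&(np.abs(Z-138)<5.5)&(Z>132); b=P[B]; print("block",cv2.minAreaRect(b[:,:2].astype(np.float32)),np.median(b[:,2]))
D=mk&(Z>148); print("dowel top",D.sum(),P[D].mean(0))
D2=mk&(hsv[...,1]>130); v,u=np.nonzero(D2&(np.hypot(P[...,0]-550,P[...,1]-67)<15)); 
if len(u): print("dowel col px",u.min(),u.max(),v.min(),v.max(),onplane([[u.mean(),v.mean()]],148,W,c))
pl=mk&(Z>144); v,u=np.nonzero(pl); print(len(u), onplane([[(u.min()+u.max())/2,(v.min()+v.max())/2]],152,W,c))
# clock end & yaw
C=(np.abs(Z-125)<4)&(np.hypot(P[...,0]-540,P[...,1]-110)<140); print("cornice",C.sum(),cv2.minAreaRect(P[C][:,:2].astype(np.float32)))
E
```

```text
ball tool [  9.9   0.6 -36. ] r 16.9
  return _methods._mean(a, axis=axis, dtype=dtype,
  ret = ret.dtype.type(ret / rcount)
Traceback (most recent call last):
  File "m.py", line 9, in <module>
    print("foot top z",np.median(Z[mf]),"expect",ft,np.percentile(F,[1,99],axis=0).round(1))
                                                    ~~~~~~~~~~~~~^^^^^^^^^^^^^^^^^
IndexError: index -1 is out of bounds for axis 0 with size 0
```

```bash
sed -i 's/^mb=.*/mb=reg\&(np.abs(Z-zt-22)<14)\&(np.hypot(Q[...,0],Q[...,1])<17); A=Q[mb]; print(len(A),"max z rel",(A[:,2].min()).round(1))/; s/^ft=.*/ft=zt+18-106+18/' m.py
python3 - <<'E'
from m import *
print("col profile",[(v,*Q[v,277].round(0)) for v in range(180,310,10)])
mk=(np.hypot(P[...,0]-550,P[...,1]-67)<45)&(np.abs(Z-139)<18)
hsv=cv2.cvtColor(p,cv2.COLOR_RGB2HSV)
B=mk&(Z>132)&(Z<144); b=P[B]; print("block",cv2.minAreaRect(b[:,:2].astype(np.float32)),np.median(b[:,2]))
pl=mk&(Z>147); v,u=np.nonzero(pl); print("dowel",len(u),P[pl].mean(0),u.min(),u.max(),v.min(),v.max(), onplane([[(u.min()+u.max())/2,(v.min()+v.max())/2]],152,W,c))
C=(np.abs(Z-125)<4)&(np.hypot(P[...,0]-540,P[...,1]-110)<140); print("cornice",C.sum(),cv2.minAreaRect(P[C][:,:2].astype(np.float32)))
E
```

```text
2649 max z rel -35.9
ball tool [  0.1   0.2 -18.4] r 14.9
foot top z 234.17699278626353 expect 234.36618789673804 [[  2.5 -22.5  65.2]
 [ 23.5  23.1  75.2]]
far edge slope 1.7069212950004546 x at 0 22.948081045210422
foot plane tilt deg xy [ 6.24561881 -0.23488903]
col profile [(180, np.float64(-15.0), np.float64(-2.0), np.float64(303.0)), (190, np.float64(23.0), np.float64(-1.0), np.float64(87.0)), (200, np.float64(19.0), np.float64(-1.0), np.float64(69.0)), (210, np.float64(23.0), np.float64(-1.0), np.float64(30.0)), (220, np.float64(19.0), np.float64(-1.0), np.float64(21.0)), (230, np.float64(13.0), np.float64(-1.0), np.float64(18.0)), (240, np.float64(10.0), np.float64(-1.0), np.float64(11.0)), (250, np.float64(15.0), np.float64(-0.0), np.float64(-16.0)), (260, np.float64(13.0), np.float64(-0.0), np.float64(-25.0)), (270, np.float64(10.0), np.float64(-0.0), np.float64(-28.0)), (280, np.float64(6.0), np.float64(-0.0), np.float64(-31.0)), (290, np.float64(1.0), np.float64(-0.0), np.float64(-32.0)), (300, np.float64(-6.0), np.float64(-0.0), np.float64(-32.0))]
block ((550.357421875, 67.89920043945312), (52.52729034423828, 50.98138427734375), 14.188780784606934) 138.4380706254314
dowel 82 [550.09292355  67.74008661 152.14522385] 309 318 124 133 [[550.25195007  67.59257984 152.        ]]
cornice 17646 ((538.767333984375, 113.41122436523438), (151.0526885986328, 157.06289672851562), 14.112405776977539)
```

```bash
cat > edge.py <<'E'
from m import *
g=p[...,2].astype(float); g=cv2.GaussianBlur(g,(3,3),0); zz=np.median(Z[mf])
k=np.abs(F[:,1])<18; E=[]
for j in range(u[k].min(),u[k].max()+1):
    s=v[(u==j)]
    if len(s)==0: continue
    r0=s.min(); col=np.diff(g[r0-5:r0+5,j]); i=int(np.argmax(col))
    if 0<i<len(col)-1:
        a,b,c2=col[i-1:i+2]; E.append((j,r0-5+i+.5+.5*(a-c2)/(a-2*b+c2)))
E=np.array(E); X=(onplane(E,zz,W,c)-T[:3,3])@T[:3,:3]
f=np.polyfit(X[:,1],X[:,0],1); r=X[:,0]-np.polyval(f,X[:,1]); kk=np.abs(r)<1; f=np.polyfit(X[kk,1],X[kk,0],1)
print("edge deg",np.degrees(f[0]),"x0",f[1],"rms",r[kk].std(),kk.sum(),len(kk))
E
python3 edge.py
```

```text
2649 max z rel -35.9
ball tool [  0.1   0.2 -18.4] r 14.9
foot top z 234.17699278626353 expect 234.36618789673804 [[  2.5 -22.5  65.2]
 [ 23.5  23.1  75.2]]
far edge slope 1.7069212950004546 x at 0 22.948081045210422
foot plane tilt deg xy [ 6.24561881 -0.23488903]
edge deg 1.597065099248945 x0 23.39745011940233 rms 0.059613671467641426 46 46
```

The foot's yaw is off by 1.6° (clean edge fit, 0.06 mm rms). The dowel is at (550.2, 67.7, 152), as expected. I'll correct the yaw, centre over the dowel, then descend.

Call:
move_arm([
  [[0,0,0.0085],[0,0,0],0],
  [[0,0,0],[0,0,0],0],
  [[0,0,0],[0.3,0.14,0],0],
  [[0,0,0],[0.5,0.24,0],0],
  [[0,0,0],[0.6,0.28,0],0],
  [[0,0,0],[0.5,0.24,0],0],
  [[0,0,0],[0.3,0.14,0],0],
  [[0,0,0],[0.14,0.06,0],0],
  [[0,0,0],[0,0,0],0],
  [[0,0,0],[0,0,0],0],
  [[0,0,0],[0,0,0],0],
])

```text
t: 12.17
position: [549.9, 66.7, 304.6]
ee_rot: [0.0, 0.625, 0.781, -0.0]
wrist_force: [0.4, -0.6, -1.1]
width: 0.314
grasp_force: 30.0
```

Call:
move_arm([
  [[0,0,0],[0,0,0.2],0],
  [[0,0,0],[0,0,0.4],0],
  [[0,0,0],[0,0,0.4],0],
  [[0,0,0],[0,0,0.4],0],
  [[0,0,0],[0,0,0.2],0],
  [[0,0,0],[0,0,0],0],
  [[0,0,0],[0,0,0],0],
  [[0,0,0],[0,0,0],0],
])

```text
t: 12.83
position: [550.4, 67.3, 256.9]
ee_rot: [0.0, 0.625, 0.781, 0.0]
wrist_force: [0.1, 0.4, -0.7]
width: 0.311
grasp_force: 30.0
```

Run:
```python
from h import *
grab("wrist"); ps,*_=grab("side"); pt,*_=grab("top"); save("fin",np.hstack([cv2.resize(ps[200:320,180:320],(400,343),interpolation=cv2.INTER_CUBIC),cv2.resize(pt[140:260,190:330],(400,343))]))
from edge import *
print(T.round(3).tolist())
ft=T[:3,3]+T[:3,:3]@np.array([f[1]-23,.3,0]); print("foot centre",ft[:2],"underside z",zz-18,"foot yaw",np.degrees(np.arctan2(T[1,0],T[0,0]))+np.degrees(f[0])-90)
C=(np.abs(Z-125)<4)&(np.hypot(P[...,0]-540,P[...,1]-110)<140); print("cornice",C.sum(),cv2.minAreaRect(P[C][:,:2].astype(np.float32)))
```

```text
2642 max z rel -35.9
ball tool [ -0.    0.3 -18.5] r 14.9
foot top z 187.07758069925023 expect 187.21468037100033 [[  2.4 -22.3  64.9]
 [ 23.3  23.2  75.2]]
far edge slope 1.4769229238006716 x at 0 22.80595825707619
foot plane tilt deg xy [ 5.95335955 -0.30193447]
edge deg 1.7026519726313587 x0 23.278842638169625 rms 0.05744797409839965 45 45
[[-0.219, 0.976, 0.001, 550.493], [0.976, 0.219, 0.0, 67.354], [-0.0, 0.001, -1.0, 257.215], [0.0, 0.0, 0.0, 1.0]]
foot centre [550.72434039  67.6922036 ] underside z 169.07758069925023 foot yaw 14.353797672160212
cornice 27489 ((532.2703857421875, 139.27566528320312), (151.128662109375, 211.22393798828125), 13.968744277954102)
```

View pics/fin.png

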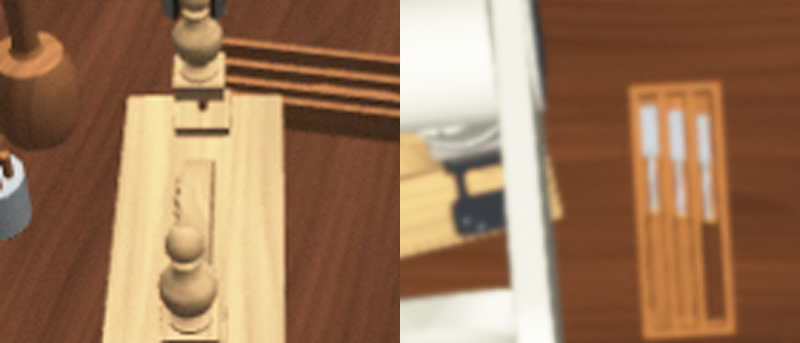

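The side crop shows the finial upright above the dowel at (203,105), with its foot square to the block. I make the last 7 mm down and recheck.

Call:
move_arm([
  [[0,0,0],[0,-0.01,0.12],0],
  [[0,0,0],[0,0,0.12],0],
  [[0,0,0],[0,0,0],0],
  [[0,0,0],[0,0,0],0],
  [[0,0,0],[0,0,0],0],
  [[0,0,0],[0,0,0],0],
])

```text
t: 13.48
position: [549.9, 67.2, 249.5]
ee_rot: [0.0, 0.625, 0.781, 0.0]
wrist_force: [-0.8, 0.3, -0.9]
width: 0.305
grasp_force: 30.0
```

Run:
```python
from h import *
grab("wrist"); ps,*_=grab("side"); save("fin2",cv2.resize(ps[200:290,200:290],(540,540),interpolation=cv2.INTER_CUBIC))
from edge import *
ft=T[:3,3]+T[:3,:3]@np.array([f[1]-23,.3,0]); print(T[:3,3],"foot centre",ft[:2],"underside z",zz-18,T[2,3]+18.5-106,"yaw",np.degrees(np.arctan2(T[1,0],T[0,0]))+np.degrees(f[0])-90)
s=robot.sense(); print(s["t"],s["wrist_force"],s["grasp_force"])
```

```text
2643 max z rel -35.9
ball tool [ -0.    0.4 -18.7] r 15.0
foot top z 179.7118556918549 expect 179.47873442136256 [[  2.4 -22.2  64.6]
 [ 23.3  23.3  75.1]]
far edge slope 1.1644937506953574 x at 0 22.809635032459664
foot plane tilt deg xy [ 6.35388702 -0.13524887]
edge deg 1.70706469495746 x0 23.330044060030662 rms 0.0639192952425895 46 46
[549.87097101  67.20897034 249.47873442] foot centre [550.09143575  67.59668721] underside z 161.7118556918549 161.97873442136256 yaw 14.353389095611348
13.5833 [ 0.76409371  0.27412687 -0.49996995] 29.999751448631287
```

View pics/fin2.png

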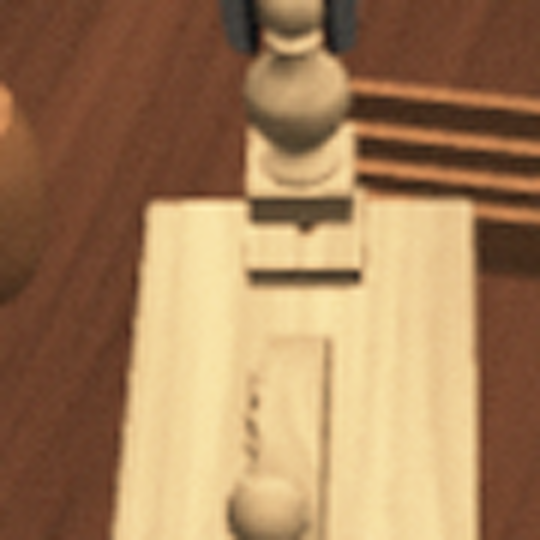

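The finial hangs clear above the dowel at (305,226), square with the block. The foot's centre is within 0.3 mm of the dowel, its underside is at about 162 mm, and the yaw is within about 0.4°.

```bash
python3 -c "
from workcell import robot
print(robot.hand_in())"
```

```text
the job is handed in; nothing more can be done
None
```

I stood the finial upright on the bench, carried it over the tray to the clock's bare end block, and handed the job in (verdict not shown) with it still gripped at 30 N, upright and square to within about 0.4°, centred over the dowel to about 0.3 mm, and about 10 mm above its tip, touching nothing.

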